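# Hold the cold frame's lid open

### The job

I need both hands free to set seedlings into the little cold frame: take the steel scoop off its closed lid and lay it in the silicone trug, then raise the lid by its bow handle and hold it open at 45 degrees for me. The lid falls shut by itself, so finish while still holding the handle, with the lid still at 45 degrees. Do not disturb the grey pot, the glass jar or the brush.

Things in the scene. Friction and masses are not known exactly. Their poses are not given: they have to be found in the camera images.
- frame: cold frame: low open-topped teak box with a glazed lid, fixed to the bench; 260 (x) x 320 (y) x 110 mm high without the lid. Origin: centre of its underside, on the bench. Its x axis points level from the front (handle side) to the hinge side, y along the hinge, z up. It may stand to the left or to the right, turned by up to 15 degrees
- lid (a joint): hinge of the glazed lid, in rad: 0 closed and level, grows as the front edge rises, 0.785 at 45 degrees, stops at 1.75. Nothing keeps the lid up: below upright it falls shut. The lid (teak rails round a flush glass pane, 265 x 320 x 16 mm, 0.55 to 1.1 kg) lies on the box, its level top 126 mm above the bench when closed
- lid_hinge (a point): middle of the lid's hinge line, at the box's far upper edge, 110 mm above the bench; the hinge line runs along the frame's y axis
- lid_pull (a point): steel bow handle on the lid's front rail. This point: middle of its round bar, which is 10 mm thick, runs along the frame's y axis (parallel to the hinge), is straight for 100 mm and stands with its centre line 36 mm above the lid's top. Closed, this point lies 247.5 mm in front of the hinge line (frame -x) and 52 mm above it (162 mm above the bench); it swings with the lid round the hinge. Axes as the frame's when closed, turning with the lid
- scoop_grip (a point): place to grip the stainless steel scoop (185 mm long, 60 mm wide, 33 mm high, 180 g): on the axis of its round handle (20 mm thick, 90 mm long), 24 mm behind the bowl's back wall and 24 mm above the scoop's underside. x axis: along the handle towards the bowl's tip; z up as it lies. The scoop lies flat on the closed lid behind the bow handle, roughly parallel to it (within 26 degrees), handle towards the frame's -y side
- scoop_bowl (a point): middle of the scoop's bowl (95 mm long, 60 mm wide, open on top and at the tip), 71.5 mm ahead of scoop_grip along the handle and 9 mm below it, 15 mm above the underside. Axes as scoop_grip
- trug: round open tub of hard dark grey silicone, loose, 0.55 kg: 248 mm across the rim, 200 mm across the foot, wall and floor 5 mm, rim 95 mm high, with two upright loop handles on opposite sides of the rim (local +x and -x), their tops 128 mm high. Origin: centre of its underside
- pot: empty grey plastic plant pot, 108 mm across the rim, 100 mm high, loose; leave it. Origin: centre of its underside
- jar: closed glass jar, 84 mm across, 120 mm high, loose; leave it. Origin: centre of its underside
- brush: flat brush with a wooden handle, 200 mm long, 42 mm wide, 20 mm thick, lying loose on the bench beyond the work; leave it. Origin: under its middle, on the bench; x axis along it, towards the bristles
Not all that is in view belongs to the job. Of the things shaped like the part that bears scoop_grip, the bare steel one is meant.

How it is judged:
On the way, in this order (a step that is already met when the one before it is completed fails the run):
1. the scoop lies in the trug, let go, while the lid is still closed (horizontal distance between scoop_bowl and trug below 0.115 m and z of scoop_bowl in the frame of trug between 0 and 0.085 m and contact force between the fingers and scoop below 0.2 N and value of joint lid below 0.05 rad), for 0.2 s.
2. the lid is held by its bow handle at 45 degrees (value of joint lid between 0.698 and 0.873 rad and contact force between the fingers and lid_bar above 1 N), for 0.3 s.
At the end, for the whole second after the job is handed in: The lid is held still at 45 degrees, within 5 degrees, by the fingers on its bow handle; the scoop lies at rest with its bowl inside the upright trug, below the rim, touched by no finger (all of step 2 and velocity of joint lid between -0.1 and 0.1 rad/s and horizontal distance between scoop_bowl and trug below 0.115 m and z of scoop_bowl in the frame of trug between 0 and 0.085 m and linear speed of scoop below 0.05 m/s and contact force between the fingers and scoop below 0.2 N and angle between trug's own z axis and vertical below 0.2 rad); the arm keeps its last pose, push and grip.
It fails at once if the lid is raised by more than 10 degrees before the scoop is in the trug (value of joint lid above 0.175 rad and (horizontal distance between scoop_bowl and trug above 0.13 m or z of scoop_bowl in the frame of trug above 0.1 m)).
It fails at once if the pot is moved by more than 30 mm or knocked over (distance of pot from where it was at the start of the episode above 0.03 m or angle between pot's own z axis and vertical above 0.4 rad).
It fails at once if the jar is moved by more than 30 mm or knocked over (distance of jar from where it was at the start of the episode above 0.03 m or angle between jar's own z axis and vertical above 0.4 rad).
It fails at once if the brush is moved by more than 30 mm (distance of brush from where it was at the start of the episode above 0.03 m).
It also fails if it takes over 58 s, if anything falls off the work surface, if the arm or the gripper's body presses on something with over 40 N, if the wrist force passes 120 N, or if a joint passes its speed limit or range.

### The arm

A 6-joint arm with a two-finger parallel gripper is mounted at the origin on the work surface. World frame = base frame: x ahead of the robot, y to its left, z up, the work surface at z = 0. Lengths are in m, angles in rad, forces in N, time in s.
With the tool pointing down it reaches from about 0.375 to 0.9 m from the base axis. Payload 3.1 kg.
Tool frame: the origin (TCP) lies on the centre line of the jaws, within the pads' length; the fingertips stand 8 mm ahead of it and the grasp point (between the pads) lies 11 mm behind it; z points along the fingers, y is the line along which they close (so a half turn about z gives the same grasp; the last joint's range is limited). The gripper opens to 87 mm and grips with 3 to 60 N. Pads are 19 mm wide; open, the fingers measure 117 mm over their backs; the gripper's body (75 mm by 190 mm) begins 51 mm behind the grasp point.
Start: joints at [1.153, 0.527, 1.433, -0, 1.181, -0.178], TCP at [0.148, 0.607, 0.231] pointing down, gripper open.
Joint ranges: [-3.08, 3.08], [-0.75, 2.2], [0.22, 2.44], [-1.43, 4.57], [0, 2.65], [-2.85, 2.85]. Speed limits (rad/s): [2.79, 2.79, 3.14, 3.14, 3.14, 3.14].

### API

Orientations are given as a unit quaternion [x, y, z, w].
In Python, from rig import robot gives the robot as it stands. The module is installed in compiled form; this text tells all that it offers.
- The arm moves only by the tool send_rows, never from a script. Its argument "increments" is one flat list of numbers, 7 for each row, row after row: the turn, a rotation vector about the world's x, y, z in rad, then the shift along the world's x, y, z in cm, then the opening, from 0 (shut) to 1 (fully open). A call has 1 to 20 rows; each row shifts and turns the commanded pose from where the row before left it; what a row does not reach is not made up. A row lasts 1/12 s, in which the tool goes at most 41.7 mm and 7.16 degrees, less where a joint would pass 70% of its speed; a pose out of reach is approached as far as the arm can. A call is refused whole if a number of a shift passes 4.17 or a number of a turn 0.125, either way. A call with a gripper value outside its range is refused whole. The fingers move at their own pace and stop on an object; "newtons" is the grip in N (left out, the last holds). Time passes only in rows, so rows that do not move let the fingers close. It gives the time, the measured TCP pose, the force, the opening and the grip force at its end, in the units of the state.
- robot.get_obs(): the state, without advancing time (a new reading comes with each control period).
- robot.camera(name): name is "scene" or "top" or "wrist"; returns a dict with "image" (400x640x3 uint8, red, green, blue), "range_z" (400x640 float32, m along the optical axis (not along the pixel's ray), 0 where there is no reading), "fx", "fy", "cx", "cy" (pixels), "dist_coeffs" ([k1, k2, p1, p2, k3] as OpenCV has them; the pictures are not rectified), "R" (3x3) and "t" (3): a world point X has camera coordinates R X + t. Camera axes: x right, y down, z forward; pixel columns grow to the right and rows downward; lengths in m; the calibration is good to about 2 mm. A picture is of the moment at which its call begins.
- robot.hand_in(): hands the job in; it is judged then, once.
The state is a dict: "time": time; "q": joint angles; "joint_velocities": joint speeds; "joint_torque": joint torques, N m; "position": TCP position; "tool_rot": TCP orientation; "ft_force": force on the tool from outside, world axes, zero at the start; "moment": the same for the moment, N m; "grip_width": finger opening in m; "grip_force": force on a finger pad.
Only numpy, scipy, OpenCV 4.12 (cv2) and the standard library are available. Lean on these libraries where they do the work, as an engineer would, in place of code of your own. Each camera call takes 0.05 s, during which the arm holds its last target. There are 200 camera calls.

## Working session

There is one attempt and no reset: what is moved stays moved. The work goes in short steps, Python scripts to look and compute and a tool call to move; the robot and the scene stay as the last step left them, time stands still between calls to the robot, and variables do not carry over. Pictures are saved under pics/ and viewed, at most 10 in all, crops included, and the job is handed in when it is done.

Besides the shell and the picture viewer there is one more tool, called after "Emit:" as name(argument=value, ...), one argument or row to a line, values as JSON. send_rows: Moves the arm, as the interface text tells. Its arguments: {"type":"object","properties":{"increments":{"type":"array"},"newtons":{"type":"number"}},"required":["increments"]}

```bash
mkdir -p pics; cat > h.py <<'E'
import numpy as np, cv2
from rig import robot
def cam(n):
    c=robot.camera(n); c['K']=np.array([[c['fx'],0,c['cx']],[0,c['fy'],c['cy']],[0,0,1]]); c['R']=np.array(c['R']);c['t']=np.array(c['t']);c['d']=np.array(c['dist_coeffs'],float);return c
def ray(c,uv):
    p=cv2.undistortPoints(np.array(uv,float).reshape(-1,1,2),c['K'],c['d'])[:,0]
    d=np.c_[p,np.ones(len(p))]@c['R']; return -c['R'].T@c['t'],d
def plane(c,uv,z):
    o,d=ray(c,uv); return o+d*((z-o[2])/d[:,2])[:,None]
def depth(c,uv):
    o,d=ray(c,uv); z=np.array([c['range_z'][int(v),int(u)] for u,v in np.array(uv).reshape(-1,2)]); return o+d*z[:,None]
def cloud(c):
    v,u=np.mgrid[0:400,0:640]; P=depth(c,np.c_[u.ravel(),v.ravel()]).reshape(400,640,3); P[c['range_z']==0]=np.nan; return P
def save(c,name,crop=None,s=1):
    im=c['image'][...,::-1]
    if crop: a,b,e,f=crop; im=im[b:f,a:e]
    cv2.imwrite('pics/'+name,cv2.resize(im,None,fx=s,fy=s,interpolation=cv2.INTER_CUBIC))
E
python3 - <<'E'
from h import *
import pickle
for n in ['top','scene']:
    c=cam(n); save(c,n+'0.png',s=1.25); pickle.dump(c,open(n+'.pkl','wb')); print(n,-c['R'].T@c['t'],c['R'][2],c['fx'])
print(robot.get_obs())
E
```

```text
top [ 0.43222337 -0.00167125  1.24225379] [ 0.09273388  0.02631791 -0.99534305] 370.19989726213265
scene [ 1.22338549 -0.57932143  1.1335886 ] [-0.52016389  0.43077011 -0.73747315] 423.5099851115589
{'time': 0.1, 'q': array([ 1.15249426e+00,  5.28384426e-01,  1.43377332e+00,  8.23448489e-06,
        1.18136332e+00, -1.78519012e-01]), 'joint_velocities': array([-0.00117068, -0.00210861, -0.00416111,  0.00058095, -0.00050448,
       -0.00076975]), 'joint_torque': array([-2.77736190e-04, -4.40983701e+01, -1.77150553e+01,  6.34490303e-02,
        5.33668580e-02, -2.54421184e-05]), 'position': array([0.14815185, 0.60653544, 0.22966283]), 'tool_rot': array([ 1.19606012e-01,  9.92820967e-01, -9.20473856e-04, -2.87117163e-04]), 'ft_force': array([-0.22677952, -0.18928809, -0.34986166]), 'moment': array([ 0.02489928, -0.02251878, -0.02790458]), 'grip_force': 0.0, 'grip_width': 0.08703131844591576}
```

View pics/top0.png

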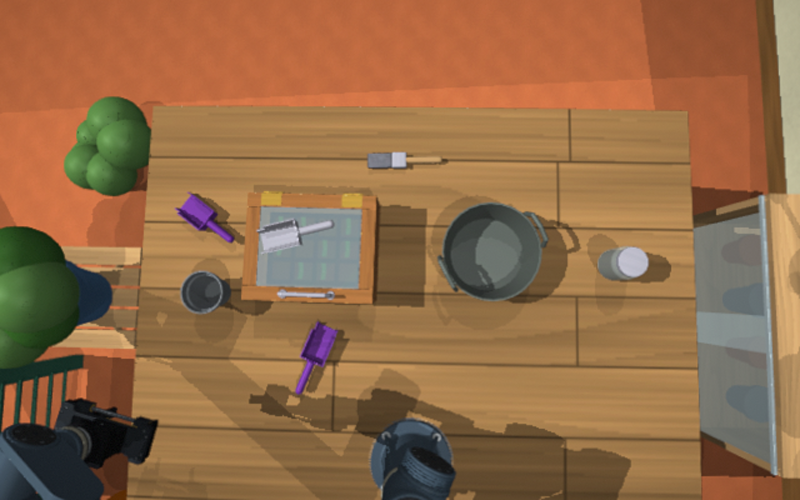

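View pics/scene0.png

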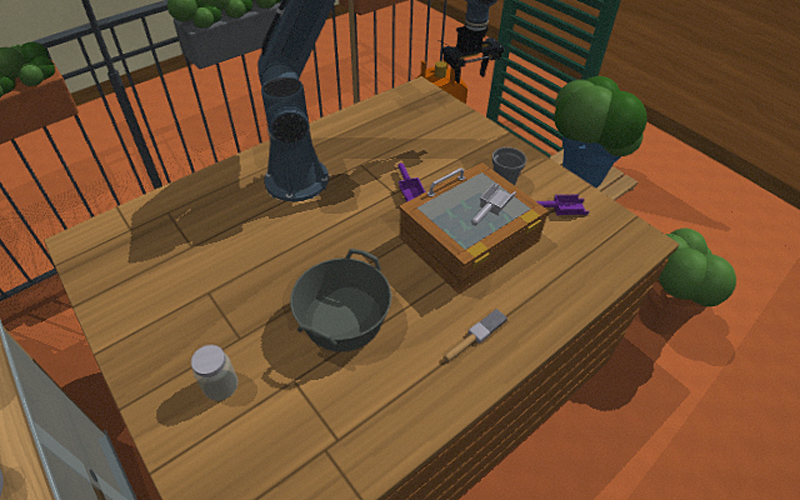

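```bash
python3 - <<'E'
from h import *
import pickle
c=pickle.load(open('top.pkl','rb'))
save(c,'crop.png',(180,145,320,250),5.5)
P=cloud(c)
im=c['image'].astype(int); sat=im.max(2)-im.min(2)
# points by height
m=(sat<30)&(P[...,2]>.134)&(P[...,2]<.19)&(P[...,1]>.05)&(P[...,1]<.5)&(P[...,0]>.3)&(P[...,0]<.75)
n,l,s,ct=cv2.connectedComponentsWithStats(m.astype(np.uint8))
for i in range(1,n):
    if s[i,4]>15: print(s[i],ct[i],np.nanmean(P[l==i],0))
# lid
m=(abs(P[...,2]-.126)<.006)&(P[...,1]>.02)&(P[...,1]<.55)&(P[...,0]>.25)
r=cv2.minAreaRect(P[m][:,:2].astype(np.float32)); print('lid',r,cv2.boxPoints(r))
# trug rim
m=(abs(P[...,2]-.094)<.006)&(P[...,1]<0)&(P[...,1]>-.35)
print('trug',cv2.fitEllipse(P[m][:,:2].astype(np.float32)),m.sum())
m=(P[...,2]>.104)&(P[...,1]<0)&(P[...,1]>-.35)&(P[...,0]>.3)
for p in (P[m][P[m][:,1]>-.17],P[m][P[m][:,1]<-.17]): print('handle',p.mean(0) if len(p) else None)
print('jar',plane(c,[[630/1.25,263/1.25]],.12),'pot',plane(c,[[205/1.25,290/1.25]],.1))
E
```

```text
[206 175  62  28 415] [238.34457831 183.50361446] [0.57926797 0.27830022 0.15495935]
[222 234  44   4 132] [243.4469697  235.43939394] [0.42546612 0.2539231  0.16616989]
lid ((0.5419759154319763, 0.2574205994606018), (0.3224407434463501, 0.26932772994041443), 89.19497680664062) [[0.4050602  0.09810814]
 [0.6743614  0.09432414]
 [0.67889166 0.41673306]
 [0.40959042 0.42051706]]
trug ((0.4631787836551666, -0.16432833671569824), (0.22274120151996613, 0.5851303935050964), 70.89627075195312) 574
handle [ 0.48129771 -0.0804197   0.12234062]
handle [ 0.59983994 -0.30096691  0.12202888]
jar [[ 0.51582986 -0.52154146  0.12      ]] pot [[0.43035903 0.52007496 0.1       ]]
```

View pics/crop.png

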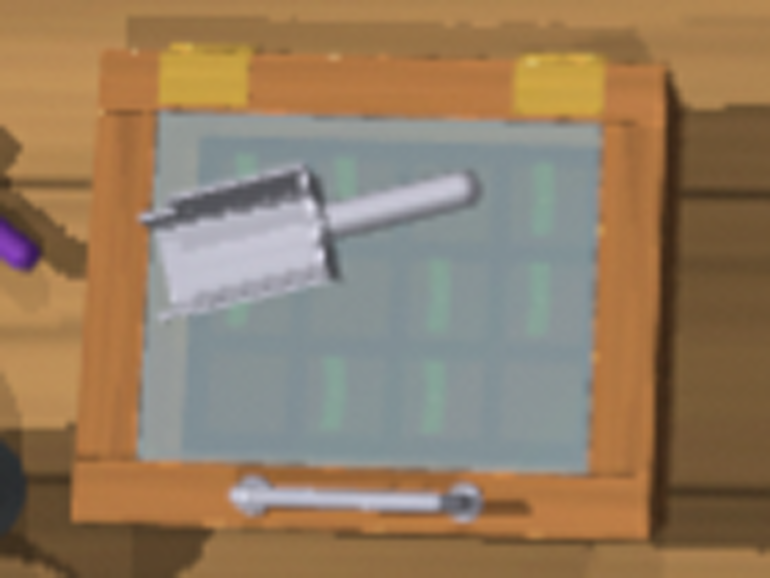

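The crop shows the bare steel scoop lying on the lid, bowl around (245,240) and handle (330,220)→(470,187). In the top picture the purple ones at (205,217) and (318,350) are painted decoys, so the steel one on the lid is meant.

```bash
python3 - <<'E'
from h import *
import pickle
c=pickle.load(open('top.pkl','rb')); s=pickle.load(open('scene.pkl','rb'))
f=lambda p:np.array(p)/5.5+[180,145]
A=plane(c,[f((472,186)),f((335,219))],.157); print('handle end, back wall',A, np.linalg.norm(A[0]-A[1]))
d=A[1]-A[0]; d/=np.linalg.norm(d); print('dir',d,'ang',np.degrees(np.arctan2(d[1],d[0])),'grip',A[0]+.066*d,A[1]-.024*d)
print('bow',plane(c,[f((250,494)),f((462,501))],.164))
P=cloud(c);im=c['image'].astype(int)
m=(abs(P[...,2]-.150)<.012)&(P[...,1]>.15)&(P[...,1]<.262)&(P[...,0]>.5)&(P[...,0]<.68)
Q=P[m][:,:2].astype(np.float32); print('depth line',cv2.fitLine(Q,2,0,.01,.01).ravel(),Q.min(0),Q.max(0))
P=cloud(s)
m=(abs(P[...,2]-.093)<.006)&(P[...,1]<0)&(P[...,1]>-.36)&(P[...,0]>.35)&(P[...,0]<.75)
Q=P[m][:,:2]; print('rim scene',m.sum(),cv2.minEnclosingCircle(Q.astype(np.float32)))
print('trug ctr top',plane(c,[[492/1.25,252/1.25]],.095))
E
```

```text
handle end, back wall [[0.59437435 0.19579136 0.157     ]
 [0.57516077 0.26968914 0.157     ]] 0.07635471972152531
dir [-0.25163573  0.96782202  0.        ] ang 104.57432740196411 grip [0.57776639 0.25966761 0.157     ] [0.58120003 0.24646141 0.157     ]
bow [[0.42614061 0.30753047 0.164     ]
 [0.42482718 0.19407158 0.164     ]]
depth line [ 0.2696221 -0.9629662  0.5863284  0.2266668] [0.56946397 0.19284119] [0.6034593  0.26148102]
rim scene 528 ((0.5445762872695923, -0.19166183471679688), 0.13529208302497864)
trug ctr top [[ 0.53887721 -0.19306134  0.095     ]]
```

Emit:
send_rows(
  increments=[0, 0, -0.0764, 3.09, -2.55, 0.1, 1, 0, 0, -0.0764, 3.09, -2.55, 0.1, 1, 0, 0, -0.0764, 3.09, -2.55, 0.1, 1, 0, 0, -0.0764, 3.09, -2.55, 0.1, 1, 0, 0, -0.0764, 3.09, -2.55, 0.1, 1, 0, 0, -0.0764, 3.09, -2.55, 0.1, 1, 0, 0, -0.0764, 3.09, -2.55, 0.1, 1, 0, 0, -0.0764, 3.09, -2.55, 0.1, 1, 0, 0, -0.0764, 3.09, -2.55, 0.1, 1, 0, 0, -0.0764, 3.09, -2.55, 0.1, 1, 0, 0, -0.0764, 3.09, -2.55, 0.1, 1, 0, 0, -0.0764, 3.09, -2.55, 0.1, 1, 0, 0, -0.0764, 3.09, -2.55, 0.1, 1, 0, 0, -0.0764, 3.09, -2.55, 0.1, 1, 0, 0, 0, 0, 0, 0, 1, 0, 0, 0, 0, 0, 0, 1],
  newtons=40,
)

```text
time: 1.43
position: [0.5825, 0.2481, 0.2438]
tool_rot: [0.61, 0.792, -0.0, -0.0]
ft_force: [0.4, 0.1, 0.3]
grip_width: 0.0875
grip_force: 0.0
```

```bash
python3 - <<'E'
from h import *
c=cam('wrist'); save(c,'w1.png'); P=cloud(c); o=robot.get_obs(); print(o['position'],o['tool_rot'],o['q'])
m=(P[...,2]>.142)&(P[...,2]<.175)&(P[...,0]>.48)&(P[...,0]<.68)
n,l,s,ct=cv2.connectedComponentsWithStats(m.astype(np.uint8))
for i in range(1,n):
    if s[i,4]>300: print(s[i],P[l==i].min(0),P[l==i].max(0))
# handle slices
for y in np.arange(.18,.34,.01):
    k=m&(abs(P[...,1]-y)<.003)
    if k.sum()>3: print(round(y,3),k.sum(),P[k][:,0].min(),P[k][:,0].max(),P[k][:,2].max())
E
```

```text
[0.58086038 0.24928532 0.24370036] [ 6.09488812e-01  7.92793946e-01 -6.45162579e-04 -8.54947647e-04] [ 2.28630367e-01  5.24424380e-01  1.39796296e+00  5.36622632e-04
  1.22128730e+00 -3.15180846e-02]
[ 268   17  104  264 6920] [0.52107583 0.19474065 0.14200255] [0.6056061  0.38225493 0.1654095 ]
0.2 123 0.5848834325130612 0.6033972351834291 0.16227160883364206
0.21 177 0.582176681333624 0.6026990821458993 0.16204447790584572
0.22 193 0.5796466330684417 0.6009472762496582 0.1625758770887997
0.23 199 0.5770522112013352 0.5978237530629513 0.16229620915259482
0.24 212 0.5737567846491535 0.5952575999658173 0.1624640708304297
0.25 216 0.5711904642504696 0.5926103607837645 0.16229479800102295
0.26 221 0.5687663130081826 0.5898113071669494 0.16216493042779093
0.27 236 0.5427722226501129 0.5869112684196228 0.16239046379725097
0.28 561 0.5397504261866289 0.5872251609937599 0.16540950341728491
0.29 299 0.5369881700213409 0.605606100583155 0.16151068491371143
0.3 227 0.5348458257775663 0.6034415843703523 0.16146968776982618
0.31 236 0.5318333191854107 0.6003762835525562 0.16119249795790283
0.32 234 0.5291133294573893 0.5980302029640737 0.16087046255694426
0.33 251 0.5269243554813737 0.5957769408666028 0.16123138822746516
0.34 270 0.524054819180976 0.5927654840893959 0.16223396406139673
```

View pics/w1.png

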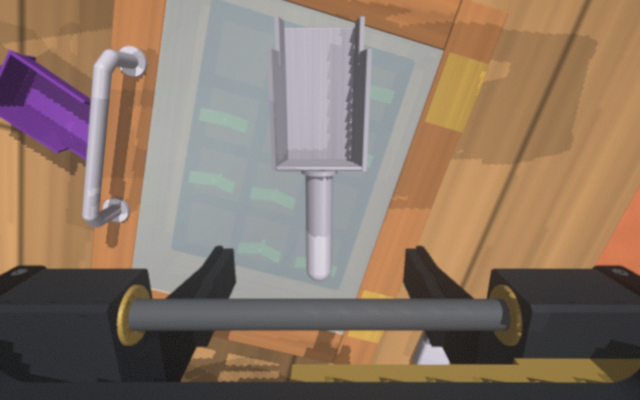

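The wrist view shows the steel scoop upright in the middle: its handle runs along column 318, rows 175–278. The bow handle is on the left at (105,70–215). The jaws are lined up, so I'll go down.

Emit:
send_rows(
  increments=[0, 0, 0, 0.1, 0.1, -3, 1, 0, 0, 0, 0, 0, -3, 1, 0, 0, 0, 0, 0, -2.6, 1, 0, 0, 0, 0, 0, -1.5, 1, 0, 0, 0, 0, 0, 0, 1, 0, 0, 0, 0, 0, 0, 0, 0, 0, 0, 0, 0, 0, 0, 0, 0, 0, 0, 0, 0, 0, 0, 0, 0, 0, 0, 0, 0, 0, 0, 0, 0, 0, 0, 0, 0, 0, 0, 0, 0, 0, 0],
  newtons=40,
)

```text
time: 2.4
position: [0.5824, 0.2512, 0.1444]
tool_rot: [0.609, 0.793, 0.001, 0.0]
ft_force: [-0.2, -0.1, -0.7]
grip_width: 0.0548
grip_force: 0.0
```

Emit:
send_rows(
  increments=[0, 0, 0, 0, 0, -0.2, 0, 0, 0, 0, 0, 0, 0, 0, 0, 0, 0, 0, 0, 0, 0, 0, 0, 0, 0, 0, 0, 0, 0, 0, 0, 0, 0, 0, 0, 0, 0, 0, 0, 0, 0, 0, 0, 0, 0, 0, 0, 0, 0, 0, 0, 0, 0, 0, 0, 0, 0, 0, 0, 0, 0, 0, 0, 0, 0, 0, 0, 0, 0, 0],
)

```text
time: 3.23
position: [0.582, 0.2511, 0.1415]
tool_rot: [0.609, 0.793, -0.0, -0.0]
ft_force: [0.2, -1.2, 1.0]
grip_width: 0.0191
grip_force: 40.0
```

Emit:
send_rows(
  increments=[0, 0, 0, 0, 0, 1.5, 0, 0, 0, 0, 0, 0, 3, 0, 0, 0, 0, 0, 0, 3.5, 0, 0, 0, 0, 0, 0, 3.5, 0, 0, 0, 0, 0, 0, 3.5, 0, 0, 0, 0.0165, -0.2, -3.32, 0, 0, 0, 0, 0.0165, -0.2, -3.32, 0, 0, 0, 0, 0.0165, -0.2, -3.32, 0, 0, 0, 0, 0.0165, -0.2, -3.32, 0, 0, 0, 0, 0.0165, -0.2, -3.32, 0, 0, 0, 0, 0.0165, -0.2, -3.32, 0, 0, 0, 0, 0.0165, -0.2, -3.32, 0, 0, 0, 0, 0.0165, -0.2, -3.32, 0, 0, 0, 0, 0.0165, -0.2, -3.32, 0, 0, 0, 0, 0.0165, -0.2, -3.32, 0, 0, 0, 0, 0.0165, -0.2, -3.32, 0, 0, 0, 0, 0.0165, -0.2, -3.32, 0, 0, 0, 0, 0.0165, -0.2, -3.32, 0, 0, 0, 0, 0.0165, -0.2, -3.32, 0, 0],
)

```text
time: 4.82
position: [0.5534, -0.2151, 0.2912]
tool_rot: [0.513, 0.858, 0.0, -0.0]
ft_force: [0.4, -0.5, -2.0]
grip_width: 0.019
grip_force: 40.0
```

```bash
python3 - <<'E'
from h import *
c=cam('scene'); save(c,'s1.png'); print(robot.get_obs()['position'],robot.get_obs()['tool_rot'])
E
```

```text
[ 0.55363964 -0.22266881  0.29128415] [ 0.51443986  0.85751812 -0.003134    0.00211928]
```

View pics/s1.png

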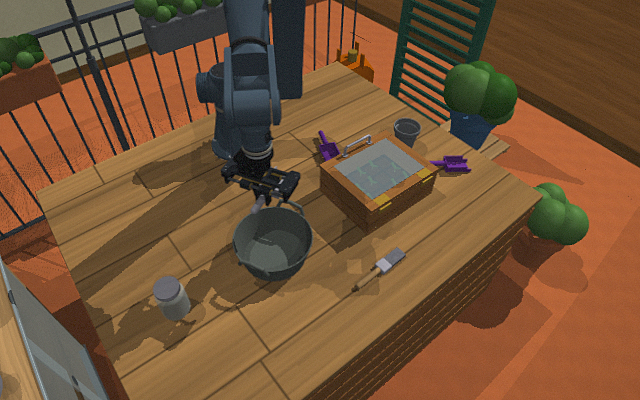

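The scene view shows the scoop held level over the trug at about (262,205), with the lid empty and closed. I'll lower it.

Emit:
send_rows(
  increments=[0, 0, 0, 0, 0, -2, 0, 0, 0, 0, 0, 0, -3.5, 0, 0, 0, 0, 0, 0, -3.5, 0, 0, 0, 0, 0, 0, -3.5, 0, 0, 0, 0, 0, 0, -3.5, 0, 0, 0, 0, 0, 0, -3.0, 0, 0, 0, 0, 0, 0, -2.6, 0, 0, 0, 0, 0, 0, -1.5, 0, 0, 0, 0, 0, 0, -1, 0, 0, 0, 0, 0, 0, -0.5, 0, 0, 0, 0, 0, 0, 0, 0, 0, 0, 0, 0, 0, 0, 0],
)

```text
time: 5.87
position: [0.555, -0.2145, 0.0466]
tool_rot: [0.513, 0.858, -0.0, 0.001]
ft_force: [-1.0, -3.8, 0.4]
grip_width: 0.019
grip_force: 40.0
```

Emit:
send_rows(
  increments=[0, 0, 0, 0, 0, 0, 0, 0, 0, 0, 0, 0, 0, 0.6, 0, 0, 0, 0, 0, 0, 0.6, 0, 0, 0, 0, 0, 0, 0.6, 0, 0, 0, 0, 0, 0, 0.6, 0, 0, 0, 0, 0, 0, 0.6, 0, 0, 0, 0, 0, 0, 0.6, 0, 0, 0, 0, 0, 0, 0.6],
)

```text
time: 6.53
position: [0.5539, -0.2135, 0.0455]
tool_rot: [0.513, 0.858, 0.0, -0.0]
ft_force: [0.0, 0.3, -0.2]
grip_width: 0.0506
grip_force: 0.0
```

Emit:
send_rows(
  increments=[0, 0, 0, 0, 0, 1.5, 0.6, 0, 0, 0, 0, 0, 3, 0.6, 0, 0, 0, 0, 0, 3.5, 0.6, 0, 0, 0, 0, 0, 3.5, 0.6, 0, 0, 0, 0, 0, 3.5, 0.6, 0, 0, 0, 0, 0, 3.5, 0.6, 0, 0, 0, 0, 0, 3.5, 0.6, 0, 0, 0, 0, 0, 0, 0.6],
)

```text
time: 7.2
position: [0.5577, -0.2157, 0.2735]
tool_rot: [0.513, 0.858, -0.0, 0.008]
ft_force: [1.0, 0.2, 0.5]
grip_width: 0.0523
grip_force: 0.0
```

```bash
python3 - <<'E'
from h import *
c=cam('wrist'); save(c,'w2.png'); o=robot.get_obs();print(o['position'],o['q'])
E
```

```text
[ 0.55622432 -0.2149154   0.27011782] [-5.56000738e-01  4.42199942e-01  1.46823778e+00  1.01428015e-04
  1.22127443e+00 -1.04854271e+00]
```

View pics/w2.png

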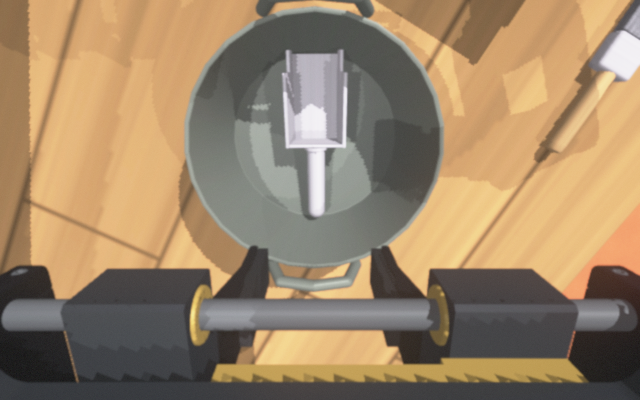

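The scoop lies in the trug: bowl (315,110), handle end (316,212). Next is the bow handle.

Emit:
send_rows(
  increments=[0, 0, -0.0361, -0.915, 3.34, 0, 0.7, 0, 0, -0.0361, -0.915, 3.34, 0, 0.7, 0, 0, -0.0361, -0.915, 3.34, 0, 0.7, 0, 0, -0.0361, -0.915, 3.34, 0, 0.7, 0, 0, -0.0361, -0.915, 3.34, 0, 0.7, 0, 0, -0.0361, -0.915, 3.34, 0, 0.7, 0, 0, -0.0361, -0.915, 3.34, 0, 0.7, 0, 0, -0.0361, -0.915, 3.34, 0, 0.7, 0, 0, -0.0361, -0.915, 3.34, 0, 0.7, 0, 0, -0.0361, -0.915, 3.34, 0, 0.7, 0, 0, -0.0361, -0.915, 3.34, 0, 0.7, 0, 0, -0.0361, -0.915, 3.34, 0, 0.7, 0, 0, -0.0361, -0.915, 3.34, 0, 0.7, 0, 0, -0.0361, -0.915, 3.34, 0, 0.7, 0, 0, 0, 0, 0, 0, 0.7, 0, 0, 0, 0, 0, 0, 0.7, 0, 0, 0, 0, 0, 0, 0.7],
)

```text
time: 8.67
position: [0.4252, 0.2534, 0.2645]
tool_rot: [0.711, 0.703, -0.001, -0.0]
ft_force: [-0.1, -0.5, 0.2]
grip_width: 0.061
grip_force: 0.0
```

```bash
python3 - <<'E'
from h import *
c=cam('wrist'); save(c,'w3.png'); P=cloud(c); o=robot.get_obs(); print(o['position'],o['tool_rot'],o['q'])
m=(P[...,2]>.152)&(P[...,2]<.18)&(P[...,0]>.38)&(P[...,0]<.47)&(P[...,1]<.4)
Q=P[m]; print(len(Q),Q.min(0),Q.max(0)); v=cv2.fitLine(Q[:,:2].astype(np.float32),2,0,.01,.01).ravel(); print(v)
E
```

```text
[0.42560292 0.25295447 0.26467733] [ 7.11800929e-01  7.02380468e-01 -1.03161990e-03 -2.28470180e-04] [ 3.10453687e-01  3.09608937e-01  1.70784855e+00 -5.79883011e-04
  1.12618259e+00  3.24026286e-01]
1976 [0.42010438 0.19720823 0.15223289] [0.43085911 0.321494   0.16979694]
[0.01207902 0.99992704 0.42554486 0.26664558]
```

View pics/w3.png

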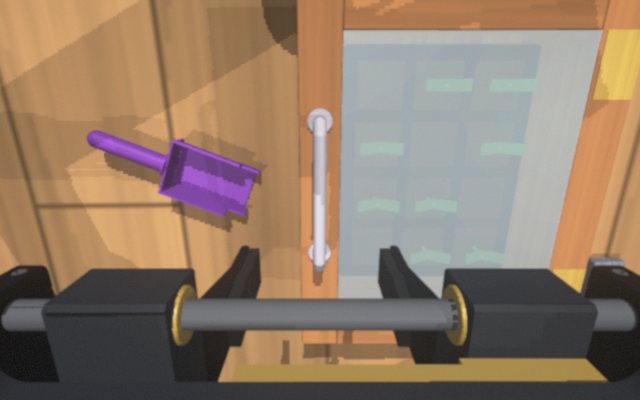

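The wrist view shows the bow bar centred between the jaws (column 320, rows 120–265) and parallel to the pads. I'll go down and grip.

Emit:
send_rows(
  increments=[0, 0, 0, 0, 0.2, -3, 0.7, 0, 0, 0, 0, 0, -3, 0.7, 0, 0, 0, 0, 0, -3, 0.7, 0, 0, 0, 0, 0, -1.5, 0.7, 0, 0, 0, 0, 0, -0.9, 0.7, 0, 0, 0, 0, 0, 0, 0.7, 0, 0, 0, 0, 0, 0, 0, 0, 0, 0, 0, 0, 0, 0, 0, 0, 0, 0, 0, 0, 0, 0, 0, 0, 0, 0, 0, 0, 0, 0, 0, 0, 0, 0, 0, 0, 0, 0, 0, 0, 0, 0, 0, 0, 0, 0, 0, 0, 0, 0, 0, 0, 0, 0, 0, 0, 0, 0, 0, 0, 0, 0, 0, 0, 0, 0, 0, 0, 0, 0, 0, 0, 0, 0, 0, 0, 0, 0, 0, 0, 0, 0, 0, 0],
  newtons=35,
)

```text
time: 10.22
position: [0.4251, 0.2559, 0.1516]
tool_rot: [0.712, 0.702, -0.001, -0.001]
ft_force: [-4.3, 0.6, 3.7]
grip_width: 0.0086
grip_force: 35.0
```

Emit:
send_rows(
  increments=[0, 0, 0, 0.27, 0, 1.07, 0, 0, 0, 0, 0.28, 0, 1.07, 0, 0, 0, 0, 0.36, -0.01, 1.04, 0, 0, 0, 0, 0.37, 0, 1.04, 0, 0, 0, 0, 0.45, -0.01, 1.0, 0, 0, 0, 0, 0.46, -0.01, 1.0, 0, 0, 0, 0, 0, 0, 0, 0, 0, 0, 0, 0, 0, 0, 0],
)

```text
time: 10.88
position: [0.4457, 0.2556, 0.2125]
tool_rot: [0.712, 0.702, -0.002, -0.002]
ft_force: [-3.3, 2.2, -5.2]
grip_width: 0.009
grip_force: 35.0
```

Emit:
send_rows(
  increments=[0, 0, 0, 0.54, 0, 0.96, 0, 0, 0, 0, 0.54, -0.01, 0.96, 0, 0, 0, 0, 0.62, -0.01, 0.91, 0, 0, 0, 0, 0.63, -0.01, 0.91, 0, 0, 0, 0, 0.7, -0.01, 0.86, 0, 0, 0, 0, 0.7, -0.01, 0.85, 0, 0, 0, 0, 0.77, -0.01, 0.79, 0, 0, 0, 0, 0.77, -0.01, 0.79, 0, 0, 0, 0, 0.83, -0.01, 0.72, 0, 0, 0, 0, 0.84, -0.01, 0.71, 0, 0, 0, 0, 0.9, -0.01, 0.65, 0, 0, 0, 0, 0.9, -0.01, 0.64, 0, 0, 0, 0, 0, 0, 0, 0, 0, 0, 0, 0, 0, 0, 0, 0, 0, 0, 0, 0, 0, 0, 0, 0, 0, 0, 0, 0, 0, 0, 0, 0, 0, 0, 0, 0],
)

```text
time: 12.3
position: [0.5311, 0.2544, 0.3122]
tool_rot: [0.711, 0.703, -0.003, -0.002]
ft_force: [-12.3, 0.1, 12.1]
grip_width: 0.009
grip_force: 35.0
```

```bash
python3 - <<'E'
from h import *
c=cam('scene'); save(c,'s2.png',s=1.25); P=cloud(c); o=robot.get_obs(); print(o['position'],o['tool_rot'],o['ft_force'],o['grip_width'])
m=(P[...,1]>.12)&(P[...,1]<.4)&(P[...,0]>.46)&(P[...,0]<.68)&(P[...,2]>.15)
Q=P[m]
# lid plane: use side rails away from gripper
k=(Q[:,1]<.15)&(Q[:,2]<.30); v=cv2.fitLine(Q[k][:,[0,2]].astype(np.float32),cv2.DIST_L1,0,.001,.001).ravel(); print(k.sum(),v,np.degrees(np.arctan2(v[1],-v[0])))
a=np.arctan2(o['position'][2]+.011-.110,.6735-o['position'][0]);print('lid angle from TCP',np.degrees(a)-11.87)
E
```

```text
[0.53105846 0.25438712 0.31222907] [ 0.71138039  0.70279555 -0.00321779 -0.00244889] [-12.45311202  -0.19128942  10.68055052] 0.008851323856872394
550 [ 0.7182307  -0.695805    0.56046724  0.23911509] -135.9086
lid angle from TCP 44.38623650658873
```

View pics/s2.png

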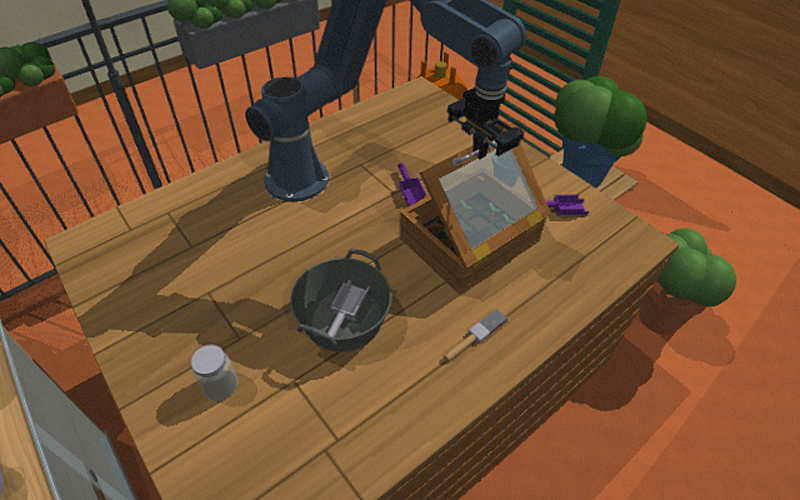

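The picture shows the lid held open, with the gripper on the bow at (480,150). The scoop is in the trug at (348,305), and the pot, jar and brush stand where they were. The depth fit gives a lid angle of 44.1°, and the tool position gives 44.4°.

```bash
python3 -c "
from rig import robot
print(robot.hand_in())"
```

```text
the job is handed in; nothing more can be done
None
```

I handed the job in with the steel scoop lying in the trug and the gripper holding the lid open by its bow handle at about 44 degrees, inside the 5-degree band; the hand-in call returned no verdict.

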